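# Switch the patio stove off and pop its cartridge lid

## Robot

A 6-joint arm with a two-finger parallel gripper is mounted at the origin on the work surface. World frame = base frame: x ahead of the robot, y to its left, z up, the work surface at z = 0. Lengths are in m, angles in degrees, forces in N, time in s.
With the tool pointing down it reaches from about 0.4 to 0.825 m from the base axis. Payload 7 kg.
Tool frame: the origin (TCP) lies at the very end of the fingers, on their centre line; the grasp point (between the pads) lies 19 mm behind it (ctrl.grip_depth is the z of the grasp point in the tool frame, in m); z points along the fingers, y is the direction in which the jaws open and shut (so a half turn about z gives the same grasp; the last joint's range is limited). The gripper opens to 88 mm and grips with 3 to 60 N. Pads are 19 mm wide; open, the fingers measure 130 mm over their backs; the gripper's body (78 mm by 193 mm) begins 47 mm behind the grasp point.
Start: joints at [-51.331, 20.546, 0.682, 0, -70.136, -16.507], TCP at [0.255, -0.625, 0.227] pointing down, gripper open.
Joint ranges: [-176.03, 176.03], [-82.01, 121.73], [-58.28, 71.71], [-173.87, 95.51], [-174.79, -0.11], [-173.66, 173.66]. Speed limits (degrees/s): [136.94, 136.94, 172.46, 180, 180, 180].

## Interface

Orientations are given as [roll, pitch, yaw] about the fixed x, y, z axes, in that order (R = Rz(yaw) Ry(pitch) Rx(roll)).
In Python, from plant import telemetry, snapshot, job, models, ctrl gives the robot as it stands.
- The arm moves only by the tool jog_arm, never from a script. Its argument "targets" is text: rows parted by semicolons, each of 7 numbers parted by spaces: the shift along the tool's x, y, z in m, then the turn, a rotation vector about the tool's x, y, z in degrees, then the gripper command: -1 is shut, 1 is fully open, values between are in proportion. A call has exactly 8 rows; each row is the pose to reach, as a shift and turn from the pose measured when the call began, along the tool's axes at that moment; what a row does not reach only later rows make up. A row lasts 1/8 s, in which the tool goes at most 62.5 mm and 10.7 degrees, less where a joint would pass 70% of its speed; a pose out of reach is approached as far as the arm can. A call with a gripper value outside its range is refused whole. The fingers move at their own pace and stop on an object; the grip force is fixed at half the most. Time passes only in rows, so rows that repeat a pose let the fingers close, or fill a call up. It gives the time, the measured TCP pose, the force and the opening at its end, in the units of the state.
- telemetry.get_obs(): the state, without advancing time (a new reading comes with each control period).
- snapshot(name): name is "scene" or "top" or "wrist"; returns a dict with "img" (480x640x3 uint8, red, green, blue), "range_z" (480x640 float32, m along the optical axis (not along the pixel's ray), 0 where there is no reading), "intrinsics" (3x3 intrinsics, pixels), "R" (3x3) and "t" (3): a world point X has camera coordinates R X + t. Camera axes: x right, y down, z forward; pixel columns grow to the right and rows downward; lengths in m; the calibration is good to about 2 mm. A picture is of the moment at which its call begins.
- job.close_job(): hands the job in, once; it reports no verdict.
Trained networks look in a picture, given as the dict that the camera call returned (one of the last four; its "shot" number tells which), for a name from the list of things; names that differ only in an ending like _2 or _b are one class to them, and where a whole thing is asked for, a point or a joint stands for the part that bears it (a point fixed in the world has none). Each returns a list of dicts, best first, with "conf" (0 to 1); they miss things now and then, are a little off and sometimes report something else, mostly with a low value. They report only what shows in the picture. A call takes as long as a camera call.
- models.cut_out(name, picture): "region" (480x640 bool, what is visible of it) and "uv" ([column, row] in pixels, amid what is visible of it).
- models.spot_point(name, picture): "uv" ([column, row] in pixels: a listed point, or the origin of a listed thing).
The state is a dict: "clock": time; "joint_pos": joint angles; "qvel": joint speeds; "tau": joint torques, N m; "tool_pos": TCP position; "orientation": TCP orientation; "force": force on the tool from outside, world axes, zero at the start; "moment": the same for the moment, N m; "opening": finger opening in m.
Only numpy, scipy, OpenCV 4.12 (cv2) and the standard library are available. Lean on these libraries where they do the work, as an engineer would, in place of code of your own. Each camera call takes 0.05 s, during which the arm holds its last target.

## Task

The gas cartridge is due for a change: first push the stove's ignition toggle right over to off, that is leaning towards the back of the stove. Then press the cartridge lid down at its ribbed front end until the push catch lets go, and take the finger away so that the lid springs up and stays ajar. Only push and press: pick nothing up, and leave the comal, jar and everything else on the counter where it is.

Things in the scene. Friction and masses are not known exactly. Their poses are not given: they have to be found in the camera images.
- stove: portable single-burner stove, aluminium, fixed to the counter: 260 (x, front to back) x 360 (y) mm, flat deck 80 mm high. Origin at the centre of its underside; -x is its front (nearer the robot), +x its back, +y its left, z up. Burner with a grate on the left half, at x +30, y +75; cartridge lid on the right half; toggle on the front edge strip between them
- toggle (a joint): ignition toggle, a steel bat 8 mm thick with a 13 mm ball end, 50 mm from pivot to ball centre. It tips in the stove's x-z plane about a pivot at stove x -95, y 0, z +84 mm. Value in rad: 0 = on, leaning 0.45 rad to the stove's front; 0.45 = upright; 0.9 = off, leaning 0.45 rad to the back. It starts at 0 to 0.25, stops at 0 and 0.9, moves at a push of about 2 N and stays where it is left
- toggle_tip (a point): centre of the toggle's ball end
- toggle_pivot (a point): the toggle's pivot, 4 mm above the deck; fixed to the stove, with its axes
- bay_lid (a joint): cartridge lid, bare steel plate 194 (x) x 104 (y) x 6 mm, top 5 mm above the deck, hinged at its back edge. Value in rad: 0 = shut on its catch, positive = open, -0.035 = pressed in to its stop. Pressed beyond -0.018 (3 mm at the ribs, 3 to 6 N) the catch lets go for good; once nothing is on it, the lid springs to about 0.30 (front edge 57 mm up) and stays
- lid_press (a point): the place to press: on the top of the lid, in the middle of its width, 29 mm behind its front edge, marked by four low dark ribs across the lid; moves with the lid. With the lid shut it lies at stove x -53, y -110, z +85 mm
- lid_hinge (a point): middle of the lid's hinge line (along the stove's y), at stove x +112, y -110, z +82 mm
- comal: thin round steel griddle, 196 mm across, 4 mm thick with a low rim and one loop handle, lying loose on the burner grate, its underside 100 mm above the counter; origin at the centre of its underside. Leave alone
- salsa_jar: glass salsa jar with a wire-clip glass lid, 86 mm across, 102 mm high, standing to the right of the stove; origin at the centre of its underside. Leave alone
- molcajete: dark stone mortar on three feet, 166 mm across, 105 mm high, its stone pestle lying in it, up to about 125 mm high; origin at the centre of its underside. Leave alone
- scraper: green plastic scraper, 180 mm long, 85 mm wide at the blade, 14 mm thick, lying flat in front of the stove; origin on its underside near the middle. Leave alone
- cartridge: spare gas cartridge, upright white can 68 mm across, 186 mm high, standing behind the stove; origin at the centre of its underside. Leave alone
- limes: terracotta bowl of limes, 140 mm across, 85 mm high; origin at the centre of its underside. Leave alone
- salt: glass salt shaker with a steel top, 43 mm across, 77 mm high, standing in front of the stove's right half; origin at the centre of its underside. Leave alone

How it is judged:
By the outcome, as a careful person would: the job done as asked, in the order asked, and still so for the second after the job is handed in, with the robot touching nothing.
It also fails if it takes over 38 s, if anything falls off the work surface, if the arm or the gripper's body presses on something with over 40 N, if the wrist force passes 120 N, or if a joint passes its speed limit or range.

## Working session

There is one attempt and no reset: what is moved stays moved. The work goes in short steps, Python scripts to look and compute and a tool call to move; the robot and the scene stay as the last step left them, time stands still between calls to the robot, and variables do not carry over. Pictures are saved under pics/ and viewed, and the job is handed in when it is done.

Besides the shell and the picture viewer there is one more tool, called after ">>>" as name(argument=value, ...), one argument or row to a line, values as JSON. jog_arm: Moves the arm, as the interface text tells. Its arguments: {"type":"object","properties":{"targets":{"type":"string"}},"required":["targets"]}

```bash
mkdir -p pics; ls
cat > h.py <<'E'
import numpy as np, cv2
from plant import telemetry, snapshot, job, models, ctrl
def save(p,n,marks=[]):
    im=cv2.cvtColor(p["img"],cv2.COLOR_RGB2BGR).copy()
    for k,(u,v) in marks:
        cv2.circle(im,(int(u),int(v)),4,(255,0,255),1); cv2.putText(im,k,(int(u)+5,int(v)),0,0.4,(255,0,255),1)
    cv2.imwrite("pics/"+n,im)
def w(p,uv,z=None):
    u,v=uv; K=np.array(p["intrinsics"]);R=np.array(p["R"]);t=np.array(p["t"])
    d=np.linalg.inv(K)@[u,v,1.]
    if z is None:
        c=d*p["range_z"][int(round(v)),int(round(u))]; return R.T@(c-t)
    o=-R.T@t; r=R.T@d; return o+r*(z-o[2])/r[2]
def px(p,X):
    c=np.array(p["R"])@X+p["t"]; q=np.array(p["intrinsics"])@c; return q[:2]/q[2]
E
python3 - <<'E'
from h import *
o=telemetry.get_obs()
for k in o: print(k,np.round(o[k],3))
for n in ("scene","top"):
    p=snapshot(n); m=[]
    for k in ("toggle_tip","toggle_pivot","lid_press","lid_hinge","stove","comal","salsa_jar","salt"):
        r=models.spot_point(k,p)[:2]
        for a in r[:1]:
            m.append((k,a["uv"]))
        print(n,k,[(np.round(a["uv"],1),round(a["conf"],2)) for a in r],np.round(w(p,r[0]["uv"]),3) if r else None)
    save(p,n+"1.png",m); save(p,n+"1raw.png")
E
```

```text
pics
clock 0.0
joint_pos [-5.1330e+01  2.0591e+01  6.3200e-01 -2.0000e-02 -7.0137e+01 -1.6505e+01]
qvel [-0.006 -0.109  0.058 -0.005  0.011 -0.048]
tau [ 1.0000e-03 -5.8272e+01  2.9306e+01  6.9980e+00  7.0000e-03 -0.0000e+00]
tool_pos [ 0.254 -0.625  0.226]
orientation [ 1.79903e+02 -9.00000e-03 -1.57842e+02]
force [-0.207 -0.032 -0.262]
moment [ 0.009  0.01  -0.027]
opening 0.087
scene toggle_tip [(array([372.8, 244. ]), 0.58)] [0.496 0.059 0.132]
scene toggle_pivot [(array([360.7, 262.8]), 0.73), (array([262.1, 252.1]), 0.38)] [0.522 0.055 0.085]
scene lid_press [(array([401.1, 284.3]), 0.64), (array([328.8, 234.9]), 0.61)] [0.428 0.095 0.009]
scene lid_hinge [(array([260.6, 250.6]), 0.92)] [ 0.703 -0.097  0.08 ]
scene stove [(array([482.4, 427.5]), 0.59)] [0.58  0.508 0.107]
scene comal [(array([320.4, 292.3]), 0.93), (array([482.8, 426.8]), 0.68)] [0.658 0.112 0.102]
scene salsa_jar [(array([288.1, 233.6]), 0.55)] [ 0.622 -0.115  0.088]
scene salt [(array([368.9, 241.4]), 0.87)] [ 0.408 -0.078  0.011]
top toggle_tip [(array([305.8, 251.2]), 0.64), (array([299. , 282.8]), 0.55)] [0.58  0.038 0.08 ]
top toggle_pivot [(array([300.7, 272.7]), 0.75)] [0.519 0.052 0.086]
top lid_press [(array([343.8, 265.9]), 0.66)] [ 0.537 -0.066  0.084]
top lid_hinge [(array([295.6, 282.2]), 0.67)] [0.493 0.066 0.082]
top stove [(array([304.5, 249.7]), 0.57)] [0.584 0.042 0.08 ]
top comal [(array([283.2, 219.8]), 0.94)] [0.663 0.1   0.105]
top salsa_jar [(array([391.9, 254.7]), 0.76)] [ 0.568 -0.199  0.089]
top salt [(array([355.6, 319.1]), 0.79), (array([281.8, 220.1]), 0.65)] [ 0.393 -0.097  0.076]
```

View pics/scene1.png

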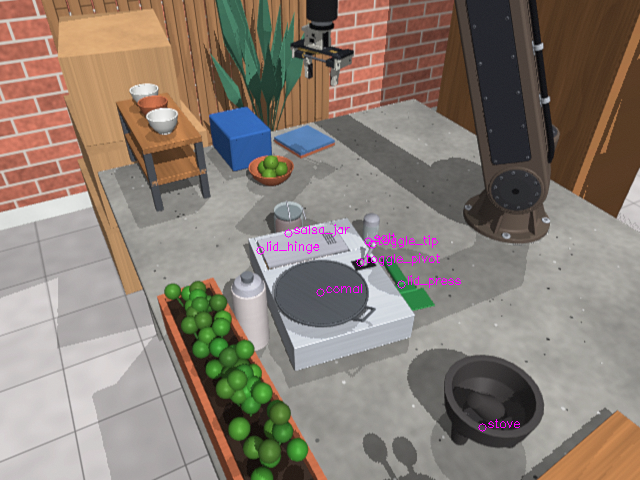

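View pics/top1.png

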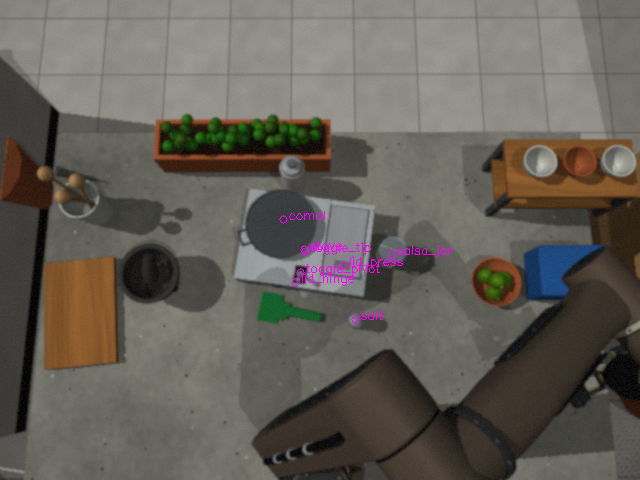

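Run:
```python
import cv2
a=cv2.imread("pics/top1raw.png")[180:340,230:430]; cv2.imwrite("pics/top1z.png",cv2.resize(a,None,fx=4,fy=3.75,interpolation=cv2.INTER_CUBIC)[:600])
```

```text
(no output)
```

View pics/top1z.png

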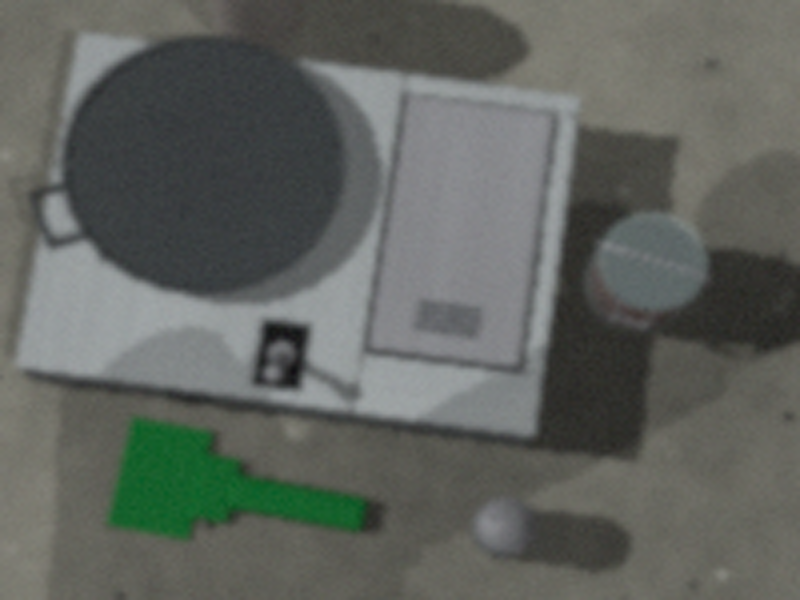

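Run:
```python
from h import *
from scipy.optimize import least_squares
p=snapshot("top")
f=lambda a,b:(a/4+230-.4,b/3.75+180-.4)
S=[(78,35,.13,.18,.08),(577,98,.13,-.18,.08),(538,437,-.13,-.18,.08),(20,372,-.13,.18,.08),
(403,92,.112,-.058,.085),(556,112,.112,-.162,.085),(522,368,-.082,-.162,.085),(368,350,-.082,-.058,.085),(448,318,-.053,-.110,.085),(281,354,-.095,0,.081)]
W=np.array([w(p,f(s[0],s[1]),s[4])[:2] for s in S]); L=np.array([s[2:4] for s in S])
def tr(q,L): c,s=np.cos(q[2]),np.sin(q[2]); return L@np.array([[c,s],[-s,c]])+q[:2]
r=least_squares(lambda q:(tr(q,L)-W).ravel(),[.6,0.04,0],loss='soft_l1',f_scale=.003)
q=r.x; print(q[:2],np.degrees(q[2])); print(np.round((tr(q,L)-W)*1000,1))
# depth-based refinement: deck pixels
for n,P in dict(press=(-.053,-.11),pivot=(-.095,0),hinge=(.112,-.11)).items(): print(n,np.round(tr(q,np.array([P])),4))
for v in (0,.1,.25): 
    a=-.45+v; print(v, px(p,np.array([*tr(q,np.array([[-.095+.05*np.sin(a),0]]))[0],.084+.05*np.cos(a)])), f(275,370))
np.save("q.npy",q)
s=snapshot("scene"); m=[]
for n,P in dict(press=(-.053,-.11,.085),pivot=(-.095,0,.084),hinge=(.112,-.11,.082),fl=(-.13,.18,.08),fr=(-.13,-.18,.08),br=(.13,-.18,.08),bl=(.13,.18,.08)).items():
    m.append((n,px(s,np.array([*tr(q,np.array([P[:2]]))[0],P[2]]))))
for v in (0,.25):
    a=-.45+v; m.append((str(v),px(s,np.array([*tr(q,np.array([[-.095+.05*np.sin(a),0]]))[0],.084+.05*np.cos(a)]))))
im=cv2.cvtColor(s["img"],cv2.COLOR_RGB2BGR)[200:380,230:430]; im=cv2.resize(im,None,fx=4,fy=3.3,interpolation=cv2.INTER_CUBIC)
for k,(u,v) in m: cv2.circle(im,(int((u-230+.5)*4),int((v-200+.5)*3.3)),3,(255,0,255),1); cv2.putText(im,k,(int((u-230)*4)+5,int((v-200)*3.3)),0,.4,(255,0,255),1)
cv2.imwrite("pics/s2.png",im)
```

```text
[0.60802077 0.04032777] -7.7310462615657185
[[ 0.6  1.2]
 [ 2.6 -2.2]
 [ 0.4  0.3]
 [ 0.4  2.7]
 [-2.4 -1.8]
 [-0.6  2.6]
 [ 0.5  1.3]
 [ 1.  -0.9]
 [-0.8 -1.3]
 [-1.9 -1.4]]
press [[ 0.5407 -0.0615]]
pivot [[0.5139 0.0531]]
hinge [[ 0.7042 -0.0837]]
0 [298.56745175 280.03952319] (298.35, 278.2666666666667)
0.1 [298.78239342 278.22700821] (298.35, 278.2666666666667)
0.25 [299.13430739 275.43908291] (298.35, 278.2666666666667)
```

View pics/s2.png

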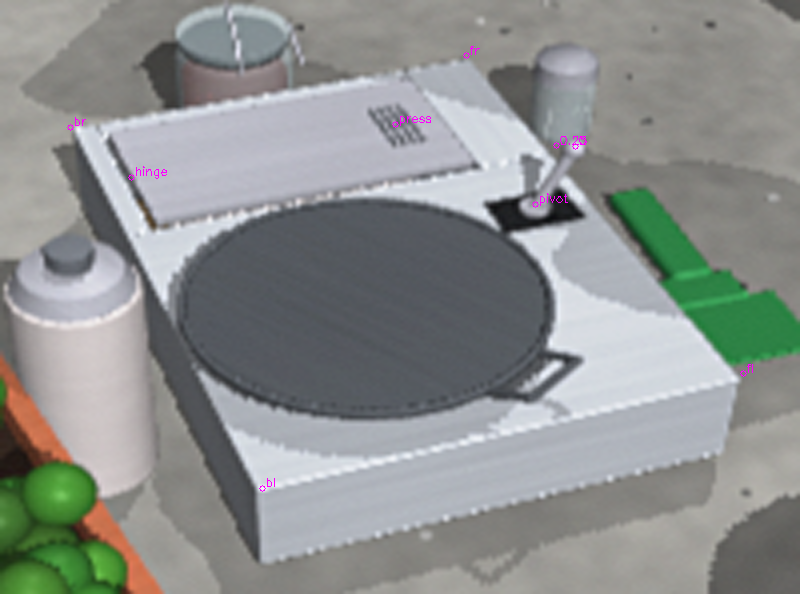

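```bash
cat >> h.py <<'E'
from scipy.spatial.transform import Rotation as Rn
q=np.load("q.npy") if __import__("os").path.exists("q.npy") else None
def sw(x,y):
    c,s=np.cos(q[2]),np.sin(q[2]); return np.array([q[0]+c*x-s*y,q[1]+s*x+c*y])
def go(x,y,z,stove=True):
    o=telemetry.get_obs(); R=Rn.from_euler('xyz',o["orientation"],degrees=True)
    xy=sw(x,y) if stove else (x,y)
    T=np.array([*xy,z]); Rt=Rn.from_euler('xyz',[180,0,172.27-360],degrees=True)
    print("target",np.round(T,4),"shift",np.round(R.inv().apply(T-o["tool_pos"]),4),"turn",np.round((R.inv()*Rt).as_rotvec(degrees=True),2))
def st():
    o=telemetry.get_obs(); R=np.round
    c,s=np.cos(q[2]),np.sin(q[2]); d=np.array(o["tool_pos"][:2])-q[:2]
    print("t",round(o["clock"],2),"tcp",R(o["tool_pos"],4),"stove xy",R([c*d[0]+s*d[1],-s*d[0]+c*d[1]],4),"F",R(o["force"],2),"open",round(o["opening"],4),"j",R(o["joint_pos"],1),R(o["orientation"],2))
E
python3 - <<'E'
from h import *
p=snapshot("top")
for uv in [(565,255),(545,290),(490,280),(600,290),(540,160),(292,162),(355,320)]: print(uv,np.round(w(p,uv),3))
go(-.153,0,.227); st()
E
```

```text
(565, 255) [ 0.559 -0.66   0.122]
(545, 290) [ 0.465 -0.598  0.121]
(490, 280) [ 0.5   -0.472  0.065]
(600, 290) [ 0.4  -0.46  0.66]
(540, 160) [ 0.795 -0.576  0.213]
(292, 162) [0.801 0.073 0.187]
(355, 320) [ 0.39  -0.095  0.079]
target [0.4564 0.0609 0.227 ] shift [-4.457e-01  5.592e-01 -4.000e-04] turn [-0.    0.   29.89]
t 1.05 tcp [ 0.2546 -0.6251  0.2266] stove xy [-0.2607 -0.7069] F [-1.12 -0.56  0.27] open 0.0876 j [-51.3  20.5   0.7  -0.  -70.1 -16.5] [-180.      0.   -157.84]
```

>>> jog_arm(
  targets="-0.028 0.035 0 0 0 4 -1;-0.062 0.078 0 0 0 8 -1;-0.1 0.125 0 0 0 12 -1;-0.138 0.173 0 0 0 16 -1;-0.176 0.221 0 0 0 20 -1;-0.214 0.269 0 0 0 24 -1;-0.252 0.317 0 0 0 27 -1;-0.29 0.365 0 0 0 29.9 -1",
)

```text
clock: 2.05
tool_pos: [0.3858, -0.1759, 0.2271]
orientation: [180.0, 0.1, 172.2]
force: [1.1, 0.1, 0.6]
opening: 0.0131
```

Run:
```python
from h import *
go(-.153,0,.227); st()
```

```text
target [0.4564 0.0609 0.227 ] shift [-3.760e-02  2.442e-01  2.000e-04] turn [ 0.01  0.09 -0.11]
t 2.05 tcp [ 0.3858 -0.1759  0.2271] stove xy [-0.1911 -0.2442] F [1.14 0.13 0.63] open 0.0131 j [   2.4   -4.2  -28.9    0.   -65.2 -100.2] [1.7999e+02 9.0000e-02 1.7216e+02]
```

>>> jog_arm(
  targets="-0.006 0.038 0 0 0 0 -1;-0.013 0.084 0 0 0 0 -1;-0.02 0.13 0 0 0 0 -1;-0.028 0.18 0 0 0 0 -1;-0.034 0.22 0 0 0 0 -1;-0.0375 0.244 0 0 0 0 -1;-0.0375 0.244 0 0 0 0 -1;-0.0375 0.244 0 0 0 0 -1",
)

```text
clock: 3.05
tool_pos: [0.456, 0.0604, 0.2272]
orientation: [180.0, 0.1, 172.2]
force: [0.4, -0.7, 0.1]
opening: 0.0006
```

Run:
```python
from h import *
go(-.153,0,.122); st()
p=snapshot("wrist"); m=[]
for k in ("toggle_tip","toggle_pivot","lid_press"):
    r=models.spot_point(k,p)[:1]
    for a in r: m.append((k,a["uv"])); print(k,a["uv"],a["conf"],w(p,a["uv"]))
pv=np.array([*sw(-.095,0),.084]); m.append(("PV",px(p,pv)))
m.append(("T0",px(p,np.array([*sw(-.1167,0),.129])))); m.append(("PR",px(p,np.array([*sw(-.053,-.11),.085])))); print(m)
save(p,"w1.png",m)
```

```text
target [0.4564 0.0609 0.122 ] shift [-0.0002  0.0006  0.1052] turn [ 0.    0.08 -0.1 ]
t 3.05 tcp [0.456  0.0604 0.2272] stove xy [-0.1534 -0.0006] F [ 0.45 -0.71  0.11] open 0.0006 j [ 3.220e+01 -3.000e-01 -2.520e+01  1.000e-01 -6.500e+01 -1.301e+02] [1.8000e+02 8.0000e-02 1.7217e+02]
toggle_tip [326.7, 294.7] 0.48 [0.44796767 0.06294127 0.23933293]
toggle_pivot [326.4, 297.4] 0.64 [0.44828955 0.06275709 0.24136464]
[('toggle_tip', [326.7, 294.7]), ('toggle_pivot', [326.4, 297.4]), ('PV', array([324.40542364, 295.19399473])), ('T0', array([324.43551026, 292.11282656])), ('PR', array([202.38827524, 339.07954809]))]
```

View pics/w1.png

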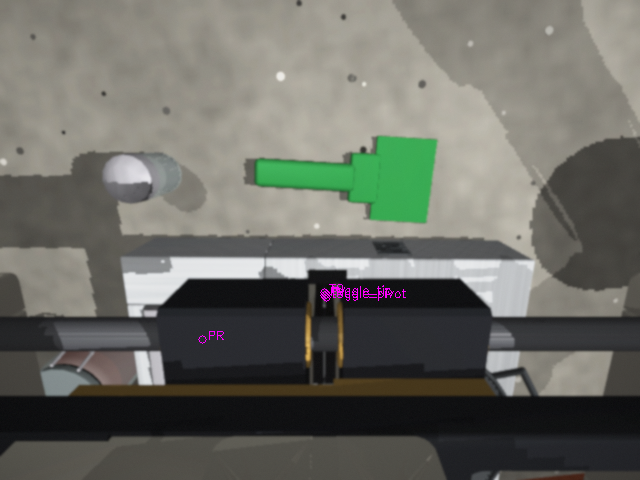

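>>> jog_arm(
  targets="0 0 0.02 0 0 0 -1;0 0 0.045 0 0 0 -1;0 0 0.07 0 0 0 -1;0 0 0.09 0 0 0 -1;0 0.0005 0.102 0 0 0 -1;0 0.0005 0.105 0 0 0 -1;0 0.0005 0.105 0 0 0 -1;0 0.0005 0.105 0 0 0 -1",
)

```text
clock: 4.25
tool_pos: [0.4568, 0.0607, 0.123]
orientation: [179.9, 0.2, 172.1]
force: [0.5, -0.1, -0.0]
opening: 0.0002
```

Run:
```python
from h import *
go(-.0955,0,.122); st()
p=snapshot("scene"); 
im=cv2.cvtColor(p["img"],cv2.COLOR_RGB2BGR)[180:310,300:460]; cv2.imwrite("pics/s3.png",cv2.resize(im,None,fx=4.5,fy=4.5,interpolation=cv2.INTER_CUBIC))
```

```text
target [0.5134 0.0532 0.122 ] shift [-0.0571  0.0003  0.0012] turn [ 0.06  0.16 -0.16]
t 4.25 tcp [0.4568 0.0607 0.123 ] stove xy [-1.526e-01 -1.000e-04] F [ 0.48 -0.12 -0.01] open 0.0002 j [ 3.220e+01  5.800e+00 -3.390e+01  1.000e-01 -5.010e+01 -1.302e+02] [1.7994e+02 1.6000e-01 1.7211e+02]
```

View pics/s3.png

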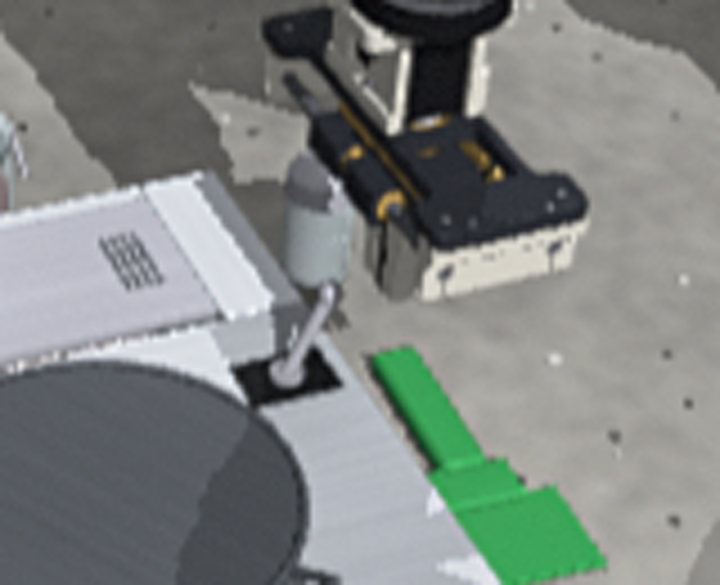

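>>> jog_arm(
  targets="-0.006 0 0.001 0 0 0 -1;-0.013 0 0.001 0 0 0 -1;-0.02 0 0.001 0 0 0 -1;-0.027 0 0.001 0 0 0 -1;-0.034 0 0.001 0 0 0 -1;-0.041 0 0.001 0 0 0 -1;-0.047 0 0.001 0 0 0 -1;-0.052 0 0.001 0 0 0 -1",
)

```text
clock: 5.3
tool_pos: [0.5086, 0.0535, 0.122]
orientation: [179.9, 0.2, 172.1]
force: [0.0, 0.4, -0.2]
opening: 0.0003
```

Run:
```python
from h import *
go(-.09,0,.122); st()
p=snapshot("scene"); 
im=cv2.cvtColor(p["img"],cv2.COLOR_RGB2BGR)[180:310,300:460]; cv2.imwrite("pics/s4.png",cv2.resize(im,None,fx=4.5,fy=4.5,interpolation=cv2.INTER_CUBIC))
```

```text
target [0.5188 0.0524 0.122 ] shift [-0.0103  0.0004  0.0001] turn [ 0.06  0.16 -0.17]
t 5.3 tcp [0.5086 0.0535 0.122 ] stove xy [-0.1003 -0.0003] F [ 0.04  0.43 -0.2 ] open 0.0003 j [ 2.81e+01  1.07e+01 -2.81e+01  1.00e-01 -5.11e+01 -1.26e+02] [1.7994e+02 1.6000e-01 1.7210e+02]
```

View pics/s4.png

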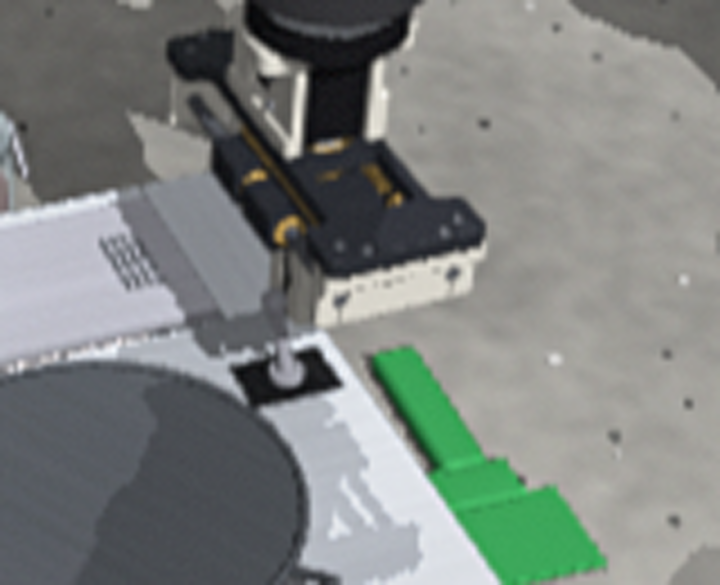

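>>> jog_arm(
  targets="-0.002 0 0 0 0 0 -1;-0.004 0 0 0 0 0 -1;-0.006 0 0 0 0 0 -1;-0.008 0 0 0 0 0 -1;-0.0095 0 0 0 0 0 -1;-0.011 0 0 0 0 0 -1;-0.012 0 0 0 0 0 -1;-0.012 0 0 0 0 0 -1",
)

```text
clock: 6.35
tool_pos: [0.5201, 0.0518, 0.1218]
orientation: [180.0, 0.1, 172.1]
force: [-5.7, 2.9, 1.3]
opening: 0.0002
```

Run:
```python
from h import *
st()
p=snapshot("scene"); 
im=cv2.cvtColor(p["img"],cv2.COLOR_RGB2BGR)[180:310,300:460]
im=cv2.resize(im,None,fx=4.5,fy=4.5,interpolation=cv2.INTER_CUBIC)
for v in (.6,.75,.9):
    a=-.45+v; u=px(p,np.array([*sw(-.095+.05*np.sin(a),0),.084+.05*np.cos(a)])); cv2.circle(im,(int((u[0]-300+.5)*4.5),int((u[1]-180+.5)*4.5)),3,(255,0,255),1)
cv2.imwrite("pics/s5.png",im)
```

```text
t 6.35 tcp [0.5201 0.0518 0.1218] stove xy [-0.0886 -0.0005] F [-5.7   2.85  1.25] open 0.0002 j [  27.2   11.7  -26.7    0.   -51.5 -125.1] [1.7997e+02 8.0000e-02 1.7210e+02]
```

View pics/s5.png

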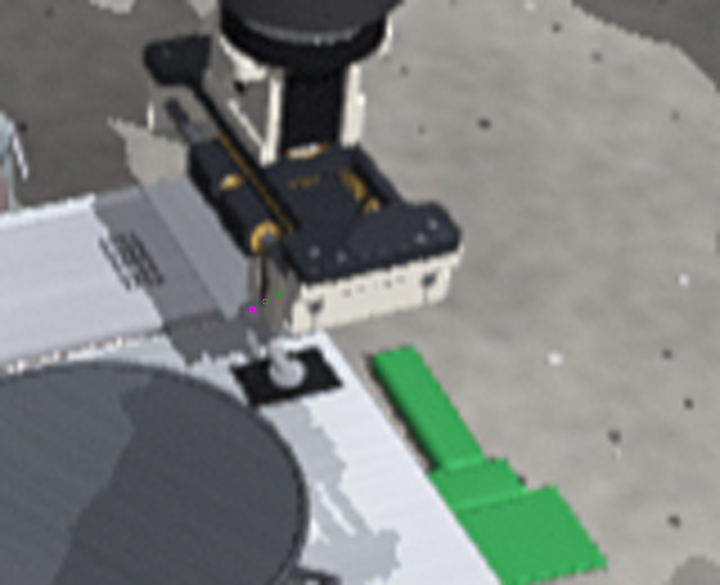

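>>> jog_arm(
  targets="-0.001 0 0 0 0 0 -1;-0.002 0 0 0 0 0 -1;-0.003 0 0 0 0 0 -1;-0.004 0 0 0 0 0 -1;-0.004 0 0 0 0 0 -1;-0.004 0 0 0 0 0 -1;-0.004 0 0 0 0 0 -1;-0.004 0 0 0 0 0 -1",
)

```text
clock: 7.4
tool_pos: [0.5208, 0.0514, 0.1214]
orientation: [-180.0, -0.2, 172.1]
force: [-15.9, 6.9, 10.3]
opening: 0.0005
```

Run:
```python
from h import *
st()
```

```text
t 7.4 tcp [0.5208 0.0514 0.1214] stove xy [-0.0879 -0.0007] F [-15.95   6.91  10.32] open 0.0005 j [  27.    12.   -26.3   -0.2  -51.9 -124.9] [-180.     -0.23  172.07]
```

>>> jog_arm(
  targets="0.01 0 0 0 0 0 -1;0.03 0 0 0 0 0 -1;0.05 0 0 0 0 0 -1;0.05 0 -0.03 0 0 0 -1;0.05 0 -0.065 0 0 0 -1;0.05 0 -0.085 0 0 0 -1;0.05 0 -0.085 0 0 0 -1;0.05 0 -0.085 0 0 0 -1",
)

```text
clock: 8.4
tool_pos: [0.4714, 0.0582, 0.2062]
orientation: [180.0, -0.2, 172.1]
force: [-0.7, -0.6, -0.6]
opening: 0.0003
```

Run:
```python
from h import *
go(-.053,-.110,.205); st()
p=snapshot("scene"); 
im=cv2.cvtColor(p["img"],cv2.COLOR_RGB2BGR)[180:310,300:460]
im=cv2.resize(im,None,fx=4.5,fy=4.5,interpolation=cv2.INTER_CUBIC)
for v in (.6,.75,.9):
    a=-.45+v; u=px(p,np.array([*sw(-.095+.05*np.sin(a),0),.084+.05*np.cos(a)])); cv2.circle(im,(int((u[0]-300+.5)*4.5),int((u[1]-180+.5)*4.5)),3,(255,0,255),1)
cv2.imwrite("pics/s6.png",im)
```

```text
target [ 0.5407 -0.0615  0.205 ] shift [-0.0851 -0.109   0.0009] turn [ 0.   -0.23 -0.21]
t 8.4 tcp [0.4714 0.0582 0.2062] stove xy [-0.1377 -0.0007] F [-0.66 -0.55 -0.58] open 0.0003 j [  30.7    2.5  -25.2   -0.2  -62.5 -128.6] [180.    -0.23 172.06]
```

View pics/s6.png

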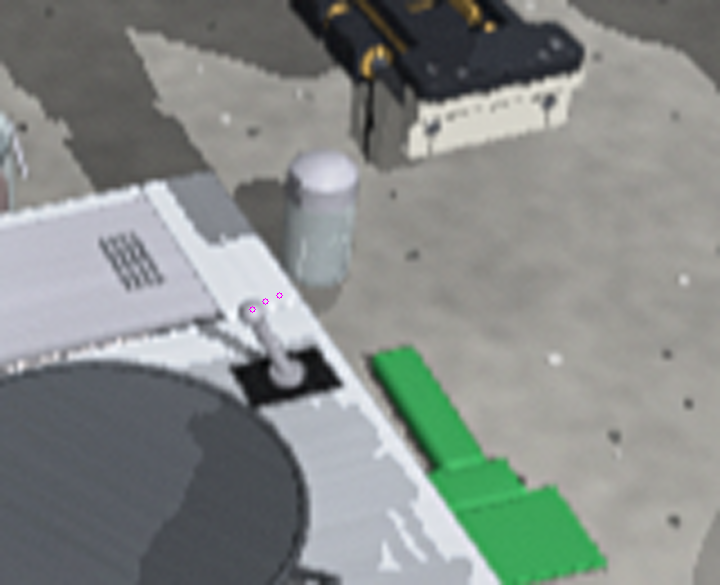

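>>> jog_arm(
  targets="-0.01 -0.012 0 0 0 0 -1;-0.026 -0.033 0 0 0 0 -1;-0.043 -0.055 0 0 0 0 -1;-0.06 -0.077 0 0 0 0 -1;-0.075 -0.096 0 0 0 0 -1;-0.085 -0.109 0.02 0 -0.2 -0.2 -1;-0.085 -0.109 0.05 0 -0.2 -0.2 -1;-0.085 -0.109 0.07 0 -0.2 -0.2 -1",
)

```text
clock: 9.45
tool_pos: [0.5394, -0.0629, 0.1333]
orientation: [-179.9, -0.2, 172.2]
force: [0.1, -0.5, -0.0]
opening: 0.0002
```

Run:
```python
from h import *
go(-.053,-.110,.09); st()
```

```text
target [ 0.5407 -0.0615  0.09  ] shift [-0.0012  0.0015  0.0433] turn [-0.08 -0.21 -0.07]
t 9.45 tcp [ 0.5394 -0.0629  0.1333] stove xy [-0.0541 -0.1115] F [ 0.05 -0.54 -0.04] open 0.0002 j [  14.    13.   -23.2   -0.   -54.1 -111.8] [-179.92   -0.21  172.2 ]
```

>>> jog_arm(
  targets="-0.001 0.001 0.012 0 0 0 -1;-0.001 0.001 0.025 0 0 0 -1;-0.001 0.001 0.034 0 0 0 -1;-0.001 0.001 0.04 0 0 0 -1;-0.001 0.001 0.043 0 0 0 -1;-0.001 0.001 0.043 0 0 0 -1;-0.001 0.001 0.043 0 0 0 -1;-0.001 0.001 0.043 0 0 0 -1",
)

```text
clock: 10.45
tool_pos: [0.5406, -0.062, 0.0906]
orientation: [-179.9, -0.2, 172.2]
force: [0.2, -0.1, -0.2]
opening: 0.0008
```

Run:
```python
from h import *
st()
p=snapshot("scene"); 
im=cv2.cvtColor(p["img"],cv2.COLOR_RGB2BGR)[180:310,260:420]
cv2.imwrite("pics/s7.png",cv2.resize(im,None,fx=4.5,fy=4.5,interpolation=cv2.INTER_CUBIC))
```

```text
t 10.45 tcp [ 0.5406 -0.062   0.0906] stove xy [-0.0531 -0.1105] F [ 0.24 -0.11 -0.23] open 0.0008 j [  14.1   15.9  -25.9   -0.   -48.4 -111.9] [-179.93   -0.18  172.2 ]
```

View pics/s7.png

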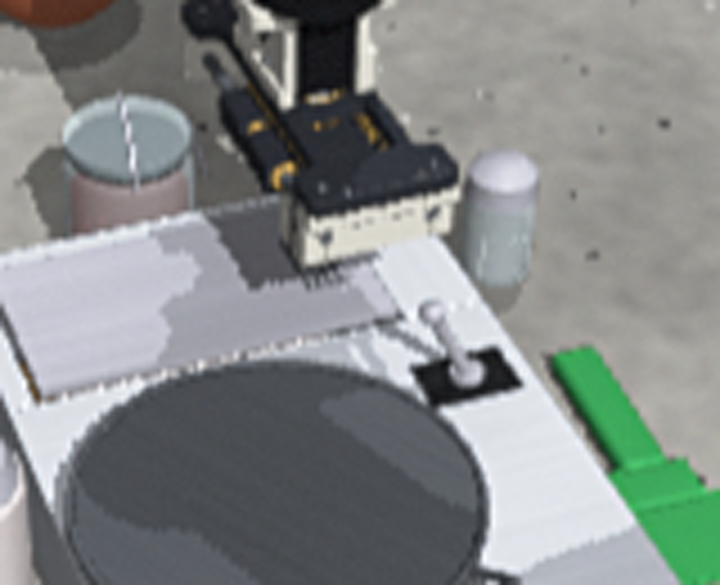

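>>> jog_arm(
  targets="0 0 0.002 0 0 0 -1;0 0 0.004 0 0 0 -1;0 0 0.006 0 0 0 -1;0 0 0.0075 0 0 0 -1;0 0 0.009 0 0 0 -1;0 0 0.0105 0 0 0 -1;0 0 0.0105 0 0 0 -1;0 0 0.0105 0 0 0 -1",
)

```text
clock: 11.5
tool_pos: [0.5405, -0.0621, 0.0801]
orientation: [-179.9, -0.2, 172.2]
force: [-0.9, 0.6, 3.8]
opening: 0.0003
```

Run:
```python
from h import *
st()
```

```text
t 11.5 tcp [ 0.5405 -0.0621  0.0801] stove xy [-0.0531 -0.1105] F [-0.89  0.57  3.84] open 0.0003 j [  14.1   16.6  -26.5   -0.   -47.  -111.9] [-179.93   -0.19  172.2 ]
```

>>> jog_arm(
  targets="0 0 0.0005 0 0 0 -1;0 0 0.001 0 0 0 -1;0 0 0.0015 0 0 0 -1;0 0 0.002 0 0 0 -1;0 0 0.002 0 0 0 -1;0 0 0.002 0 0 0 -1;0 0 0.002 0 0 0 -1;0 0 0.002 0 0 0 -1",
)

```text
clock: 12.5
tool_pos: [0.5406, -0.0621, 0.0793]
orientation: [-179.9, -0.1, 172.2]
force: [-5.6, 1.2, 14.7]
opening: 0.0004
```

Run:
```python
from h import *
st()
```

```text
t 12.5 tcp [ 0.5406 -0.0621  0.0793] stove xy [-0.0531 -0.1106] F [-5.64  1.22 14.69] open 0.0004 j [  14.1   16.7  -26.6    0.   -46.9 -111.9] [-1.7992e+02 -1.5000e-01  1.7222e+02]
```

Bottomed on its stop, so I lift straight up now.

>>> jog_arm(
  targets="0 0 -0.008 0 0 0 -1;0 0 -0.025 0 0 0 -1;0 0 -0.05 0 0 0 -1;0 0 -0.08 0 0 0 -1;0 0 -0.11 0 0 0 -1;0 0 -0.135 0 0 0 -1;0 0 -0.15 0 0 0 -1;0 0 -0.15 0 0 0 -1",
)

```text
clock: 13.5
tool_pos: [0.5414, -0.0618, 0.2298]
orientation: [-180.0, -0.1, 172.2]
force: [-0.4, 0.0, -0.4]
opening: 0.0004
```

Run:
```python
from h import *
st()
p=snapshot("scene"); 
im=cv2.cvtColor(p["img"],cv2.COLOR_RGB2BGR)[170:350,230:430]
im=cv2.resize(im,None,fx=4,fy=3.3,interpolation=cv2.INTER_CUBIC)
a=.9-.45; P=np.array([*sw(-.095+.05*np.sin(a),0),.084+.05*np.cos(a)])
t=.3; Q=[np.array([*sw(.112-.194*np.cos(t),y),.082+.194*np.sin(t)]) for y in(-.058,-.162)]
for X in [P]+Q:
    u=px(p,X); cv2.circle(im,(int((u[0]-230+.5)*4),int((u[1]-170+.5)*3.3)),4,(255,0,255),1)
cv2.imwrite("pics/s8.png",im)
```

```text
t 13.5 tcp [ 0.5414 -0.0618  0.2298] stove xy [-0.0523 -0.1102] F [-0.38  0.   -0.4 ] open 0.0004 j [  14.1    8.2  -15.5    0.   -66.4 -111.9] [-1.7996e+02 -6.0000e-02  1.7222e+02]
```

View pics/s8.png

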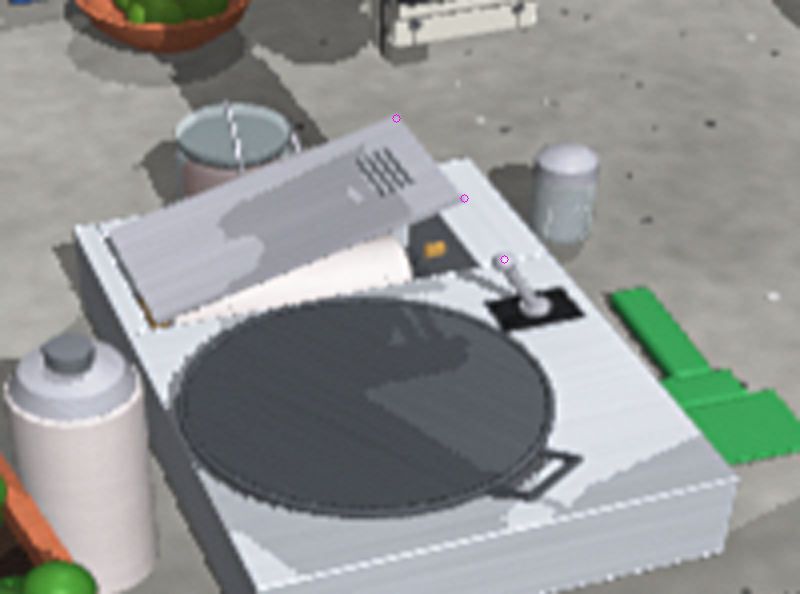

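The lid stands ajar with its front corners on the marks I projected for 0.30 rad, at (396,118) and (464,198). The toggle ball sits on the mark for off at (504,260), and the arm is clear of everything.

Run:
```python
from h import *
st(); print(job.close_job())
```

```text
t 13.55 tcp [ 0.5408 -0.0618  0.2288] stove xy [-0.0528 -0.1103] F [ 0.31  0.79 -0.87] open 0.0005 j [  14.1    8.3  -15.6   -0.   -66.3 -111.9] [-1.7994e+02 -1.6000e-01  1.7221e+02]
the job is handed in; nothing more can be done
None
```

I did both steps in the order asked and handed the job in at 13.6 s.

- **Toggle:** I pushed it back with the shut fingers until it met its off stop, where the force rose to about 16 N along x and the finger all but stopped moving. In the last picture its ball end lies on the position I projected for 0.9 rad.
- **Lid:** I pressed the ribs down to the lid's stop, about 6 mm, at about 15 N, then lifted straight up. The lid sprang up and stands ajar; its front corners match the 0.30 rad position in the last picture.
- **Last checks:** the wrist force read about 1 N or less, with the fingers clear at z 0.229 m. The comal, jar and salt shaker look unmoved by eye; I did not measure them again.
- **What disagreed:** several network detections of the stove, lid and toggle points were off, and the wrist camera's view of the toggle was blocked by the gripper. I placed the stove from its corners, the lid and the ribs in the top picture instead, and the points agreed to within about 3 mm.

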